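Lower the ratchet lamp arm over the popper and hold its switch

ROBOT

A 6-joint arm with a two-finger parallel gripper is mounted at the origin on a cart in front of the work surface, level with it; the furniture and walls round the work are solid. World frame = base frame: x ahead of the robot, y to its left, z up, the work surface at z = 0. Lengths are in mm, angles in degrees, forces in N, time in s.
With the tool pointing down it reaches from about 350 to 850 mm from the base axis. Payload 8.1 kg.
Tool frame: the origin (TCP) lies midway between the tips of the shut fingers; the grasp point (between the pads) lies 19 mm behind it; z points along the fingers, y is the line along which they close (so a half turn about z gives the same grasp; the last joint's range is limited). The gripper opens to 85 mm and grips with 20 to 120 N. Pads are 22 mm wide; open, the fingers measure 114 mm over their backs; the gripper's body (76 mm by 85 mm) begins 54 mm behind the grasp point. The pads swing forward as they close: fully open they stand 13 mm farther back than shut.
Start: joints at [-70.096, 7.471, 85.268, -0, 87.261, -4.893], TCP at [251.668, -544.673, 231.292] pointing down, gripper open.
Joint ranges: [-169.43, 169.43], [-51.17, 129.36], [1.28, 143.12], [-76.62, 256.62], [0, 156.53], [-152.29, 152.29]. Speed limits (degrees/s): [136.94, 136.94, 159.86, 180, 180, 180].

INTERFACE

Orientations are given as [roll, pitch, yaw] about the fixed x, y, z axes, in that order (R = Rz(yaw) Ry(pitch) Rx(roll)).
In Python, from bench import r gives the robot as it stands.
- The arm moves only by the tool steer_hand, called as a command line: name --argument value ..., lists and objects as JSON in quotes. Schema: {"type":"object","properties":{"increments":{"type":"array","items":{"type":"array","prefixItems":[{"type":"array","items":{"type":"number"},"minItems":3,"maxItems":3},{"type":"array","items":{"type":"number"},"minItems":3,"maxItems":3},{"type":"number"}],"minItems":3,"maxItems":3},"minItems":1,"maxItems":8},"force":{"type":"number"},"only":{"type":"string"},"quiet":{"type":"boolean"},"lines":{"type":"string"}},"required":["increments"],"additionalProperties":false}. increments is a list of rows, 1 to 8 of them, each written [[rx, ry, rz], [dx, dy, dz], opening]: a rotation vector rx, ry, rz in units of 2 degrees, then dx, dy, dz in cm, then the finger opening in mm; each row is the pose to reach, as a shift and turn from the pose commanded when the call began, along the tool's axes at that moment; what a row does not reach only later rows make up. A row lasts 1/8 s, in which the tool goes at most 62.5 mm and 10.7 degrees, less where a joint would pass 70% of its speed; a pose out of reach is approached as far as the arm can. The fingers move at their own pace and stop on an object; force is the grip in N (left out, the last holds). Time passes only in rows, so rows that do not move let the fingers close. The tool returns the time, the measured TCP pose, the force, the opening and the grip force at its end. only (a regular expression) keeps the lines of the reply that match it, lines (a string "A,B") keeps lines A to B, and quiet returns only ok. Input that does not fit is refused with a message, and nothing moves.
- r.sense(): the state, without advancing time (a new reading comes with each control period).
- r.snapshot(name): name is "scene" or "top"; returns a dict with "pixels" (480x640x3 uint8, blue, green, red), "fx", "fy", "cx", "cy" (pixels), "pose" (4x4, takes a point from camera to world coordinates). Camera axes: x right, y up, looking along -z (the intrinsics and any distortion apply to the point x, -y, -z); pixel columns grow to the right and rows downward; lengths in mm; the calibration is good to about 2 mm. A picture is of the moment at which its call begins. There is no depth.
- r.hand_in(): hands the job in; it is judged then, once.
The state is a dict: "time": time; "joint_pos": joint angles; "qd": joint speeds; "joint_efforts": joint torques, N m; "tool_pos": TCP position; "tcp_rot": TCP orientation; "ft_force": force on the tool from outside, world axes, zero at the start; "wrist_torque": the same for the moment, N m; "finger_gap": finger opening in mm; "grip_force": force on a finger pad.
Only numpy, scipy, OpenCV 4.12 (cv2) and the standard library are available. Lean on these libraries where they do the work, as an engineer would, in place of code of your own. Each camera call takes 0.05 s, during which the arm holds its last target. There are 200 camera calls.

TASK

Cure the resin on the popper fly lying on the curing stand. With the fingertips, press the ribbed thumb paddle on the lamp arm's grip to free the ratchet pawl and, keeping it pressed, push the arm down past the teeth all the way to its stop, then let go so that the pawl drops back into the teeth. Only then press the button on the lamp's upper end fully down: it works only while it is held, so finish with it still held down. Pick nothing up, do not raise the arm further, and leave the bottle, hair stacker, thread spool and tin where they stand.

Things in the scene. Friction and masses are not known exactly. Their poses are not given: they have to be found in the camera images.
- stand: Curing stand fixed to the desk: grey base 260 x 120 mm, 12 high, with cork and the fly on it; at one end an upright toothed steel plate, 200 mm high, 8 thick. Origin: mid-width, 110 mm from the base's upright end, at desk level. x: level, from the upright towards the grip, roughly to the robot's right (world -y, up to 27 deg either way); z up. The arm swings in its x-z plane, y = 0.
- pivot (a point): The arm's pivot bolt in the upright plate, 65 mm behind the stand's origin along its x, 140 mm above the desk; its axis runs along the stand's y. The aluminium arm with a round black grip reaches 226 mm from here. At joint lamp_arm = q the arm's line through the pivot rises (q - 0.30) rad above the level along the stand's x.
- lamp_arm (a joint): Angle of the lamp arm, rad: 0 = down on its stop (sloping 0.30 below level, lamp upright), larger = raised; starts in a notch at about 0.8, limit 0.99. Teeth every 0.26 rad (play about 0.08 in each notch) stop it going down unless the paddle is pressed. Stiff pivot: it stays where it is left; about 4 to 6 N on the pressed paddle moves it down.
- paddle_pad (a point): Centre of the upper face of the ribbed steel thumb pad (26 mm along the arm, 22 wide) on the paddle's outer end, above the grip: press here. About 193 mm from the pivot along the arm's line, 21 mm above it when up, 13 mm when pressed. The face slopes up outward 0.20 rad from the arm when up and lies along it when pressed. Moves with paddle and arm.
- paddle (a joint): Thumb paddle, rad: 0 = up (sprung, pawl in the teeth), 0.22 = fully pressed. Hinged 156 mm from the pivot along the arm; the pad travels about 8 mm. The pawl clears the teeth at about 0.13. The spring takes 2 N at first, 4 N fully pressed, plus friction at the pawl. Let go, it springs back and the pawl drops in if over a notch, as with the arm on its stop.
- switch_top (a point): Centre of the top of the black rubber button (17 mm across, 8 mm proud) on the upper end of the UV lamp, a black tapered cylinder 29 x 72 mm clamped in the arm's round head 115 mm from the pivot. With the arm on its stop the button faces straight up, 140 mm above the desk. z: the button's outward direction.
- tail_switch (a joint): How far that button is pressed, m: 0 = out, 0.004 = fully down (about 4.5 N); it springs back when released.
- cement_bottle: Bystander: small cement bottle with a black cap, 26 mm across, 58 mm tall, loose, standing near the stand on the robot's side. Origin: centre of its underside.
- hair_stacker: Bystander: hair stacker, a two-part tube 26 mm across, 52 mm tall, loose, standing near the stand on the robot's side. Origin: centre of its underside.
- spool_5: Bystander: thread spool 25 mm across, 34 mm tall, loose, standing behind the grip's end. Origin: centre of its underside.
- wax_tin: Bystander: flat round tin 46 mm across, 17 mm tall, loose, behind the stand. Origin: centre of its underside.

How it is judged:
By the outcome, as a careful person would: the job done as asked, in the order asked, and still so for the second after the job is handed in, while the arm keeps its last pose, push and grip.
It also fails if it takes over 42 s, if anything falls off the work surface, if the arm or the gripper's body presses on something with over 40 N, if the wrist force passes 120 N, or if a joint passes its speed limit or range.

## Working session

There is one attempt and no reset: what is moved stays moved. The work goes in short steps, Python scripts to look and compute and a tool call to move; the robot and the scene stay as the last step left them, time stands still between calls to the robot, and variables do not carry over. Pictures are saved under pics/ and viewed, at most 10 in all, crops included, and the job is handed in when it is done.

```bash
ls; mkdir -p pics
```

Run:
```python
from bench import r
import cv2,numpy as np
s=r.sense();print({k:np.round(v,3).tolist() for k,v in s.items()})
for n in("scene","top"):
    d=r.snapshot(n);cv2.imwrite(f"pics/{n}0.png",d["pixels"]);print(n,d["fx"],d["fy"],d["cx"],d["cy"],np.round(d["pose"],4).tolist(),[k for k in d])
```

```text
bench.py
pics
{'time': 0.0, 'joint_pos': [-70.094, 7.514, 85.331, 0.002, 87.26, -4.895], 'qd': [0.108, -0.073, -0.042, 0.043, -0.011, -0.024], 'joint_efforts': [-0.001, -56.941, -50.055, -0.0, 0.015, -0.0], 'tool_pos': [251.511, -544.136, 230.239], 'tcp_rot': [-179.895, -0.011, 24.801], 'ft_force': [-0.124, -0.775, -0.241], 'wrist_torque': [0.01, 0.002, 0.024], 'grip_force': 0.0, 'finger_gap': 85.402}
scene 609.7905431456331 609.7905431456331 306.27163871832346 244.71719527884937 [[0.756, 0.265, -0.5986, 9.3324], [-0.6544, 0.2811, -0.702, -640.3259], [-0.0178, 0.9224, 0.3859, 463.4833], [0.0, 0.0, 0.0, 1.0]] ['pixels', 'fx', 'fy', 'cx', 'cy', 'pose']
top 457.3186288601619 457.3186288601619 319.2318009838472 244.88760434858122 [[0.0056, 0.991, -0.1337, 421.3983], [-0.9998, 0.0079, 0.0166, 22.2665], [0.0176, 0.1336, 0.9909, 944.5821], [0.0, 0.0, 0.0, 1.0]] ['pixels', 'fx', 'fy', 'cx', 'cy', 'pose']
```

View pics/scene0.png

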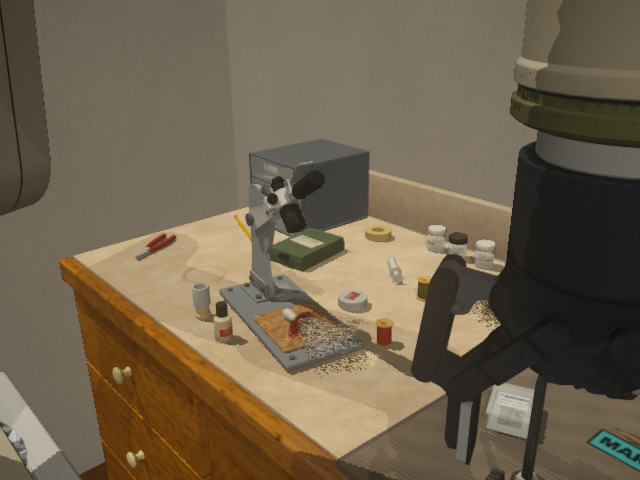

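View pics/top0.png

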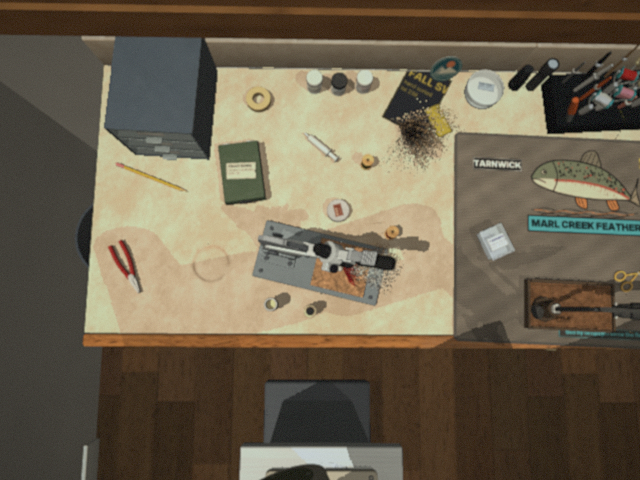

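The scene view shows the stand, with its upright at about (262,240), the arm raised to a grip at about (312,182), and the lamp at about (291,215). The top view shows the base from about (253,277) to (390,252), with the grip end at about (385,262). I'll enlarge both.

Run:
```python
import cv2
a=cv2.imread("pics/top0.png")[205:325,240:440];cv2.imwrite("pics/topc.png",cv2.resize(a,None,fx=4,fy=4,interpolation=cv2.INTER_CUBIC))
a=cv2.imread("pics/scene0.png")[155:375,190:400];cv2.imwrite("pics/scenec.png",cv2.resize(a,None,fx=2.7,fy=2.7,interpolation=cv2.INTER_CUBIC))
```

```text
(no output)
```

View pics/topc.png

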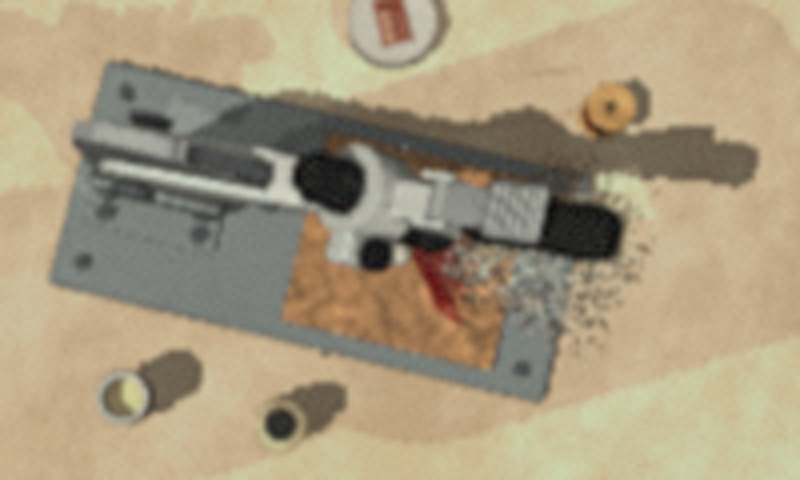

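View pics/scenec.png

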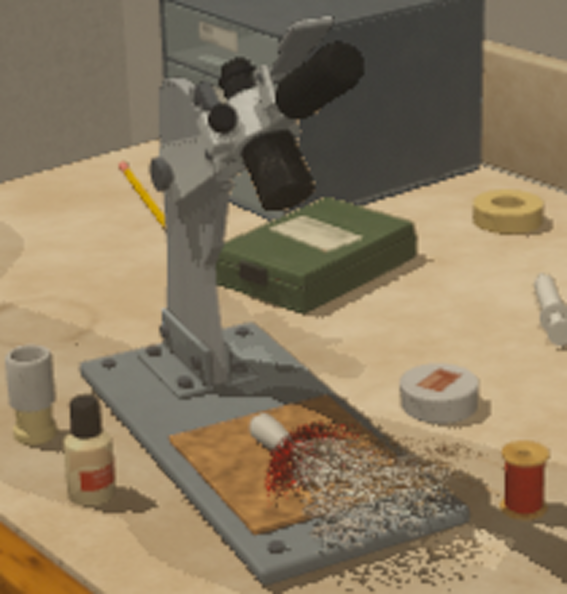

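The top crop (4×, offset 240,205) shows:
- base corners at (108,62), (52,285), (545,402) and about (598,180)
- ribbed pad at (518,212)
- lamp button at (330,183)

The scene crop (2.7×, offset 190,155) shows the pad tip at about (305,30), the button at (237,72), and base corners at (85,365), (265,575), (468,515) and (255,325).

Create h.py:
```python
from bench import r
import numpy as np
from scipy.spatial.transform import Rotation as R
def ray(d,u,v):
    P=np.array(d["pose"]); c=np.array([(u-d["cx"])/d["fx"],-(v-d["cy"])/d["fy"],-1]); w=P[:3,:3]@c
    return P[:3,3],w
def onz(d,u,v,z):
    o,w=ray(d,u,v); return o+w*(z-o[2])/w[2]
def onplane(d,u,v,p,n):
    o,w=ray(d,u,v); return o+w*((p-o)@n)/(w@n)
```

Run:
```python
from h import *
t=r.snapshot("top");s=r.snapshot("scene")
A=np.array
T=[onz(t,240+u/4,205+v/4,12)[:2] for u,v in[(108,62),(52,285),(545,402),(598,180)]]
S=[onz(s,190+u/2.7,155+v/2.7,12)[:2] for u,v in[(255,325),(85,365),(265,572),(468,515)]]
for n,C in(("top",T),("scene",S)):
    C=A(C);print(n,C.round(1).tolist(),"len",np.linalg.norm(C[2]-C[1]),np.linalg.norm(C[3]-C[0]),"w",np.linalg.norm(C[1]-C[0]),np.linalg.norm(C[2]-C[3]))
    ex=(C[2]-C[1])+(C[3]-C[0]);ex/=np.linalg.norm(ex); mid=C.mean(0); org=mid-20*ex
    print("ex yaw",np.degrees(np.arctan2(ex[1],ex[0])),"origin",org.round(1))
    ex3=A([*ex,0]);ey=A([-ex[1],ex[0],0]);O=A([*org,0])
    for nm,d,u,v in[("pad",t,240+518/4,205+212/4),("btn",t,240+330/4,205+183/4),("padtip",s,190+305/2.7,155+30/2.7),("btn",s,190+237/2.7,155+72/2.7)]:
        p=onplane(d,u,v,O,ey); l=p-O-ex3*-65-A([0,0,140]); a,b=l@ex3,l[2]
        print(nm,p.round(1),"from pivot",round(a,1),round(b,1),"r",np.hypot(a,b).round(1),"ang",np.arctan2(b,a).round(3))
for nm,u,v,z in[("stk",125,397,52),("bot",282,425,58),("spool",610,108,34),("tin",395,25,17)]:print(nm,onz(t,240+u/4,205+v/4,z).round(0))
```

```text
top [[597.3, 114.9], [481.8, 141.0], [424.3, -109.6], [537.8, -138.3]] len 257.1403213066775 260.1184864419354 w 118.38090793049946 117.08345120531403
ex yaw -103.08163270230631 origin [514.8  21.5]
pad [494.6 -65.4 258.2] from pivot 154.2 118.2 r 194.3 ang 0.654
btn [510.9   4.6 210.9] from pivot 82.3 70.9 r 108.7 ang 0.711
padtip [493.9 -68.5 257.7] from pivot 157.4 117.7 r 196.6 ang 0.642
btn [511.5   7.2 217.2] from pivot 79.6 77.2 r 110.9 ang 0.77
scene [[593.2, 103.7], [482.3, 130.5], [423.5, -113.6], [531.8, -143.9]] len 251.0232321825087 255.03275196608894 w 114.10902899193236 112.48814960388246
ex yaw -103.72703304812144 origin [512.5  13.6]
pad [493.5 -64.  268.9] from pivot 144.9 128.9 r 193.9 ang 0.727
btn [510.3   4.7 215.9] from pivot 74.1 75.9 r 106.1 ang 0.797
padtip [491.8 -71.1 258.6] from pivot 152.1 118.6 r 192.9 ang 0.662
btn [510.6   6.1 217.6] from pivot 72.7 77.6 r 106.4 ang 0.818
stk [425.  99.  52.]
bot [412.  23.  58.]
spool [ 572. -141.   34.]
tin [617. -33.  17.]
```

Add to h.py:
```python
ex=np.array([np.cos(np.radians(-103.2)),np.sin(np.radians(-103.2)),0]);ez=np.array([0,0,1.]);ey=np.cross(ez,ex)
O=np.array([514.5,20.5,0]);PIV=O-65*ex+140*ez
def arm(q,a,h):  # point at arm-frame (a,h)
    f=q-.3; return PIV+ex*(a*np.cos(f)-h*np.sin(f))+ez*(a*np.sin(f)+h*np.cos(f))
def rot(dl):  # tool z=(sin dl, -cos dl) in stand xz, tool y along arm outward
    z=ex*np.sin(dl)-ez*np.cos(dl); y=ex*np.cos(dl)+ez*np.sin(dl)
    return np.column_stack([np.cross(y,z),y,z])
def cur(): 
    s=r.sense();return np.array(s["tool_pos"]),R.from_euler("xyz",s["tcp_rot"],degrees=True).as_matrix()
def rel(p,M,c=None):
    p0,M0=c or cur()
    return np.round(np.r_[R.from_matrix(M0.T@M).as_rotvec(degrees=True),M0.T@(p-p0)],1).tolist()
```

Run:
```python
from h import *
c=(np.array([251.668,-544.673,231.292]),R.from_euler("xyz",[180,0,24.8],degrees=True).as_matrix())
for h in(90,):
    p=arm(.82,193,h);print(p.round(1),rel(p,rot(.55),c),rel(p+[0,0,40],rot(0),c))
```

```text
[501.3 -35.7 314. ] [-30.3, -10.4, 37.0, 440.1, -357.3, -82.7] [0.0, -0.0, 38.0, 440.1, -357.3, -122.7]
```

Careful with the scale: shifts go in cm and turns go in units of 2 degrees. That gives: 370 mm is 37, 330 mm is 33, 38 degrees is 19.

steer_hand --increments '[[[0,0,4],[6,-5,-10],0],[[0,0,8],[12,-10,-12],0],[[0,0,12],[18,-15,-12],0],[[0,0,16],[23,-19,-12],0],[[0,0,19],[28,-23,-12],0],[[0,0,19],[33,-27,-12],0],[[0,0,19],[37,-30,-12],0],[[0,0,19],[37,-30,-12],0]]' --force 20

```text
time: 1.2
tool_pos: [456.5, -126.5, 351.1]
tcp_rot: [180.0, -0.0, -13.2]
ft_force: [0.6, -0.4, -0.4]
finger_gap: -0.1
grip_force: 0.0
```

Run:
```python
from h import *
p=arm(.82,193,80);print(p.round(1),rel(p,rot(.55)),r.sense()["finger_gap"])
```

```text
[500.2 -40.6 305.3] [-31.5, -0.0, -0.0, 22.9, -93.6, 45.7] -0.13056449958653793
```

steer_hand --increments '[[[-5,0,0],[0.8,-3,0],0],[[-10,0,0],[1.6,-6,1.5],0],[[-15.75,0,0],[2.3,-9.4,3],0],[[-15.75,0,0],[2.3,-9.4,4.6],0],[[-15.75,0,0],[2.3,-9.4,4.6],0],[[-15.75,0,0],[2.3,-9.4,4.6],0]]'

```text
time: 1.95
tool_pos: [500.0, -43.8, 306.5]
tcp_rot: [148.6, -0.1, -13.4]
ft_force: [0.2, 0.3, 0.6]
finger_gap: 0.0
grip_force: 0.0
```

Run:
```python
from h import *
import cv2
im=[]
for n,(y,x) in(("top",(180,250)),("scene",(100,200))):
    d=r.snapshot(n);im.append(cv2.resize(d["pixels"][y:y+160,x:x+160],(400,400),interpolation=cv2.INTER_CUBIC))
cv2.imwrite("pics/c1.png",np.hstack(im))
```

```text
(no output)
```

View pics/c1.png

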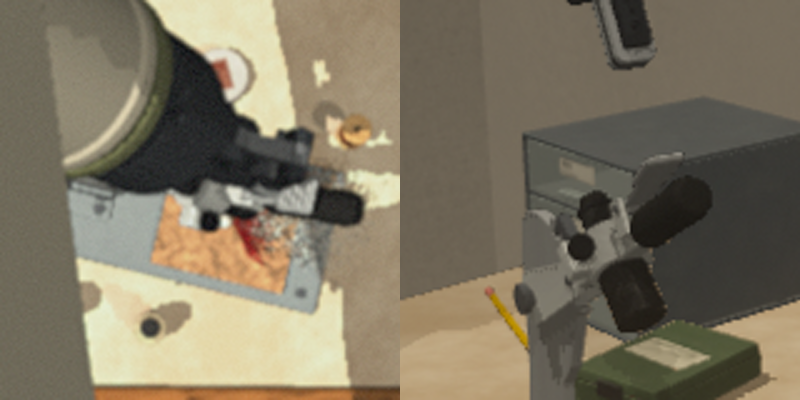

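The top half shows the fingertip end at about crop (300,150) and the pad at about (300,195). In the scene half the tips are at (628,60) and the pad at about (660,160). I'll compare these with the predicted projections.

Run:
```python
from h import *
def proj(d,p):
    P=np.array(d["pose"]);c=P[:3,:3].T@(p-P[:3,3]);return np.array([d["cx"]-d["fx"]*c[0]/c[2],d["cy"]+d["fy"]*c[1]/c[2]])
p,M=cur()
for n,(y,x) in(("top",(180,250)),("scene",(100,200))):
    d=r.snapshot(n)
    for nm,q in(("tcp",p),("tcp+80z",p+80*M[:,2]),("pad.8",arm(.8,193,21)),("pad.85",arm(.85,193,21)),("padout.8",arm(.8,206,23.6)),("padin",arm(.8,180,18.4)),("gripend",arm(.8,226,0)),("pivot",PIV),("platetop",PIV+60*ez)):
        print(n,nm,((proj(d,q)-[x,y])*2.5).round(0)+([400,0] if n=="scene" else [0,0]))
```

```text
top tcp [272. 176.]
top tcp+80z [326. 205.]
top pad.8 [307. 199.]
top pad.85 [299. 195.]
top padout.8 [325. 202.]
top padin [289. 197.]
top gripend [368. 214.]
top pivot [ 67. 162.]
top platetop [ 60. 150.]
scene tcp [633.  59.]
scene tcp+80z [674. 209.]
scene pad.8 [660. 180.]
scene pad.85 [654. 162.]
scene padout.8 [669. 168.]
scene padin [651. 191.]
scene gripend [697. 204.]
scene pivot [545. 292.]
scene platetop [540. 199.]
```

```bash
sed -i 's/^O=.*514.5,20.5/O=np.array([515.5,20.5/;s/O=np.array(\[O=/O=/' h.py; grep ^O= h.py
```

Run:
```python
from h import *
for h in(30,22,17,12):print(rel(arm(.84,193,h),rot(.58)))
for q in(.76,.6,.5):print(rel(arm(q,193,11),rot(q-.3)))
```

```text
O=np.array([515.5,20.5,0]);PIV=O-65*ex+140*ez
[-1.8, -0.0, -0.2, 0.3, -5.4, 45.5]
[-1.8, -0.0, -0.2, 0.3, -5.5, 53.5]
[-1.8, -0.0, -0.2, 0.3, -5.5, 58.5]
[-1.8, -0.0, -0.2, 0.3, -5.5, 63.5]
[5.1, -0.1, -0.2, 0.3, -5.4, 79.9]
[14.2, -0.1, -0.2, 0.3, -8.8, 110.7]
[19.9, -0.1, -0.2, 0.2, -13.5, 129.4]
```

steer_hand --increments '[[[-1,0,0],[0,-0.5,2],0],[[-1,0,0],[0,-0.5,4],0],[[-1,0,0],[0,-0.5,4.6],0],[[-1,0,0],[0,-0.5,5],0],[[-1,0,0],[0,-0.5,5],0],[[-1,0,0],[0,-0.5,5],0]]'

```text
time: 2.9
tool_pos: [494.9, -62.9, 259.9]
tcp_rot: [146.6, -0.0, -13.2]
ft_force: [-1.9, 4.4, -1.3]
finger_gap: -0.4
grip_force: 1.8
```

steer_hand --increments '[[[0,0,0],[0,0,0.2],0],[[0,0,0],[0,0,0.4],0],[[0,0,0],[0,0,0.6],0],[[0,0,0],[0,0,0.6],0]]'

```text
time: 3.4
tool_pos: [494.3, -66.9, 254.9]
tcp_rot: [146.5, -0.0, -13.2]
ft_force: [0.6, 2.3, 2.3]
finger_gap: -0.1
grip_force: 1.6
```

Run:
```python
from h import *
print(rel(arm(.84,193,13),rot(.58)))
```

```text
[0.3, -0.0, -0.0, 0.7, 0.8, 5.9]
```

Scaled: 4 mm is 0.4, 2 mm is 0.2.

steer_hand --increments '[[[0,0,0],[0,0,0.2],0],[[0,0,0],[0,0,0.4],0],[[0,0,0],[0,0,0.6],0],[[0,0,0],[0,0,0.7],0],[[0,0,0],[0,0,0.7],0],[[0,0,0],[0,0,0.7],0]]'

```text
time: 4.15
tool_pos: [493.5, -70.6, 249.4]
tcp_rot: [146.5, -0.1, -13.2]
ft_force: [0.5, 2.8, 5.5]
finger_gap: -0.1
grip_force: 2.8
```

Run:
```python
from h import *
import cv2
im=[]
for n,(y,x) in(("top",(180,250)),("scene",(100,200))):
    d=r.snapshot(n);im.append(cv2.resize(d["pixels"][y:y+160,x:x+160],(400,400),interpolation=cv2.INTER_CUBIC))
cv2.imwrite("pics/c2.png",np.hstack(im))
for q in(.75,.65,.6,.5,.4):print(rel(arm(q,193,11),rot(q-.3)))
```

```text
[7.7, -0.0, -0.0, 0.6, -0.0, 18.6]
[13.5, -0.0, -0.0, 0.6, -2.5, 37.8]
[16.3, -0.1, -0.0, 0.6, -4.4, 47.3]
[22.1, -0.1, -0.0, 0.6, -9.7, 65.9]
[27.8, -0.1, -0.0, 0.5, -16.9, 83.8]
```

View pics/c2.png

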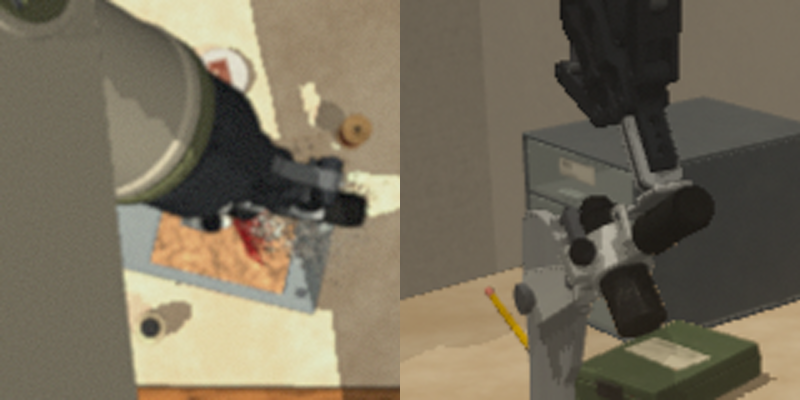

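The fingertips sit on the pad (scene crop about (660,180)) and the paddle is nearly flat. I'll follow the arc down.

Scaled: 9 mm is 0.9, -1 mm is -0.1, 22.1 degrees is 11.05.

steer_hand --increments '[[[2,0,0],[0,0,0.9],0],[[3.85,0,0],[0.05,0,1.86],0],[[5.3,0,0],[0.05,-0.1,2.8],0],[[6.75,0,0],[0.05,-0.25,3.78],0],[[8.15,0,0],[0.05,-0.44,4.73],0],[[9.6,0,0],[0.05,-0.7,5.66],0],[[11.05,0,0],[0.05,-0.97,6.59],0],[[11.05,0,0],[0.05,-0.97,6.59],0]]'

```text
time: 5.25
tool_pos: [487.2, -98.1, 188.2]
tcp_rot: [168.7, -0.0, -13.3]
ft_force: [0.8, 5.3, 2.0]
finger_gap: 0.2
grip_force: 2.5
```

Run:
```python
from h import *
p,M=cur();d=p-PIV;print("from pivot",d@ex,d@ey,d[2],"implied q h13",np.arctan2(d[2],d@ex)+.3-np.arctan2(13,193),np.hypot(d@ex,d[2]))
for q in(.4,.3,.2,.1,0):print(rel(arm(q,193,11),rot(q-.3)))
```

```text
from pivot 186.942379091379 -0.5055105387318047 48.187032054599996 implied q h13 0.48501666504437935 193.05295428606087
[5.6, 0.0, -0.1, 0.5, 0.4, 18.4]
[11.3, -0.0, -0.1, 0.5, -1.4, 37.7]
[17.0, -0.0, -0.1, 0.5, -5.0, 56.6]
[22.8, -0.0, -0.1, 0.5, -10.5, 75.1]
[28.5, -0.0, -0.1, 0.5, -17.9, 93.0]
```

Run:
```python
from h import *
import cv2
im=[]
for n,(y,x) in(("top",(180,250)),("scene",(100,200))):
    d=r.snapshot(n);im.append(cv2.resize(d["pixels"][y:y+160,x:x+160],(400,400),interpolation=cv2.INTER_CUBIC))
cv2.imwrite("pics/c3.png",np.hstack(im));s=r.sense();print(s["ft_force"],s["tool_pos"])
```

```text
[0.64433166 4.15105291 2.28665911] [487.25621415 -97.92803936 188.47131695]
```

View pics/c3.png

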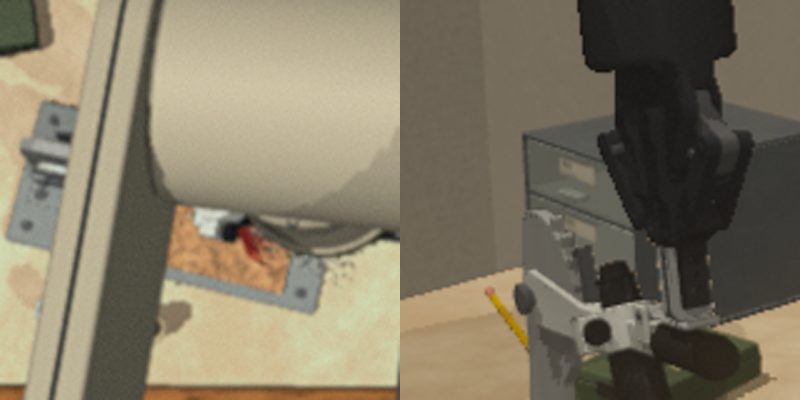

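The arm has followed down, with the fingertips still on the pad at scene crop (690,318). The lamp is clear of the gripper. Continuing to the stop.

Scaled: 9 mm is 0.9, -3 mm is -0.3, 22.8 degrees is 11.4.

steer_hand --increments '[[[1.4,0,0],[0.03,0,0.9],0],[[2.8,0,0],[0.05,0,1.84],0],[[4.25,0,0],[0.05,-0.05,2.8],0],[[5.65,0,0],[0.05,-0.14,3.77],0],[[7.1,0,0],[0.05,-0.3,4.7],0],[[8.5,0,0],[0.05,-0.5,5.66],0],[[10,0,0],[0.05,-0.75,6.6],0],[[11.4,0,0],[0.05,-1.05,7.5],0]]'

```text
time: 6.35
tool_pos: [486.7, -102.0, 113.2]
tcp_rot: [-168.5, 0.0, -13.2]
ft_force: [-2.2, 4.4, 6.3]
finger_gap: 0.2
grip_force: 4.0
```

steer_hand --increments '[[[0.75,0,0],[0,-0.1,0.45],0],[[1.5,0,0],[0,-0.2,0.9],0],[[2.25,0,0],[0,-0.3,1.35],0],[[2.9,0,0],[0,-0.45,1.8],0],[[2.9,0,0],[0,-0.5,2],0],[[2.9,0,0],[0,-0.5,2],0],[[2.9,0,0],[0,-0.5,2],0]]'

```text
time: 7.22
tool_pos: [488.7, -96.3, 95.3]
tcp_rot: [-163.1, -0.0, -13.2]
ft_force: [-6.3, -8.6, 10.8]
finger_gap: -0.0
grip_force: 6.8
```

Run:
```python
from h import *
p,M=cur();d=p-PIV;print("from pivot",d@ex,d@ey,d[2],"implied q h13",np.arctan2(d[2],d@ex)+.3-np.arctan2(13,193),np.hypot(d@ex,d[2]))
print(rel(arm(0,193,13),rot(-.3)))
```

```text
from pivot 184.81428634082116 0.6114289679069181 -44.712269749291835 implied q h13 -0.004625751870220629 190.14601626592253
[0.2, -0.1, -0.0, -0.6, 3.2, -1.1]
```

Scaled: 3 mm is 0.3, 2 mm is 0.2.

steer_hand --increments '[[[0,0,0],[0,0.1,0.2],0],[[0,0,0],[0,0.2,0.3],0],[[0,0,0],[0,0.2,0.3],0],[[0,0,0],[0,0.2,0.3],0]]'

```text
time: 7.72
tool_pos: [489.1, -96.4, 94.5]
tcp_rot: [-162.9, -0.1, -13.1]
ft_force: [-15.8, -3.4, 33.7]
finger_gap: 0.1
grip_force: 16.9
```

```bash
python3 - <<'E'
from h import *
import cv2
im=[]
for n,(y,x) in(("top",(180,250)),("scene",(150,220))):
    d=r.snapshot(n);im.append(cv2.resize(d["pixels"][y:y+160,x:x+160],(400,400),interpolation=cv2.INTER_CUBIC))
cv2.imwrite("pics/c4.png",np.hstack(im))
E
```

```text
(no output)
```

View pics/c4.png

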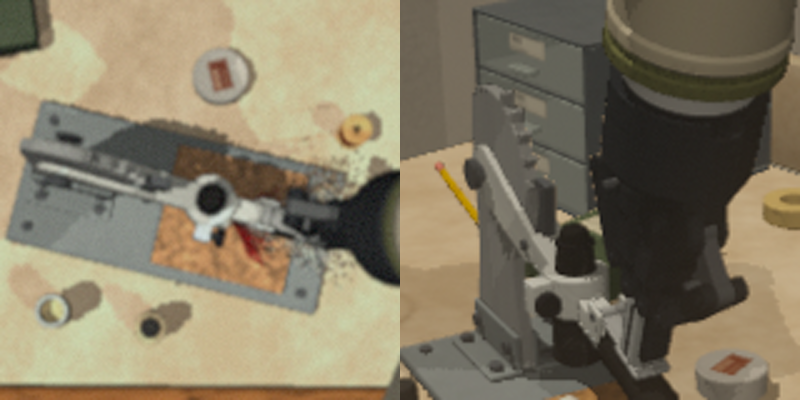

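On its stop: the lamp is upright, and the button in the top crop is at about (211,195), i.e. pixel (334.4,258). Force rose steeply, so I'll release along the tool axis and measure the button.

Scaled: -8 mm is -0.8, -3 mm is -0.3.

steer_hand --increments '[[[0,0,0],[0,0,-0.3],0],[[0,0,0],[0,0,-0.8],0],[[0,0,0],[0,0,-1.6],0],[[0,0,0],[0,0,-4],0],[[0,0,0],[0,0,-8],0],[[0,0,0],[0,0,-11],0],[[0,0,0],[0,0,-11],0],[[0,0,0],[0,0,-11],0]]'

```text
time: 8.82
tool_pos: [480.5, -126.4, 194.9]
tcp_rot: [-162.8, 0.1, -13.2]
ft_force: [-0.6, 1.2, 0.3]
finger_gap: 0.0
grip_force: 0.0
```

```bash
python3 - <<'E'
from h import *
import cv2
im=[]
for n,(y,x) in(("top",(180,250)),("scene",(150,220))):
    d=r.snapshot(n);c=d["pixels"][y:y+160,x:x+160]
    im.append(cv2.resize(c,(400,400),interpolation=cv2.INTER_CUBIC))
    if n=="top":
        m=(c.max(2)<50).astype("uint8");k,l,st,ce=cv2.connectedComponentsWithStats(m)
        for i in range(1,k):
            if 25<st[i,4]<600:
                u,v=ce[i]+[x,y];print(st[i],u,v,onz(d,u,v,140).round(1))
cv2.imwrite("pics/c5.png",np.hstack(im))
print("pred",PIV+109.9*ex,"manual",onz(r.snapshot("top"),334.4,258,140))
E
```

```text
[79 74 11 11 91] 334.2857142857143 259.0989010989011 [504.8 -18.  140. ]
[143  85  17  13 107] 401.98130841121497 271.14018691588785 [ 484.3 -137.8  140. ]
[133  90   5   9  26] 385.0769230769231 274.38461538461536 [ 478.4 -107.8  140. ]
pred [505.24704593 -23.21369274 140.        ] manual [506.78478082 -18.2301056  140.        ]
```

View pics/c5.png

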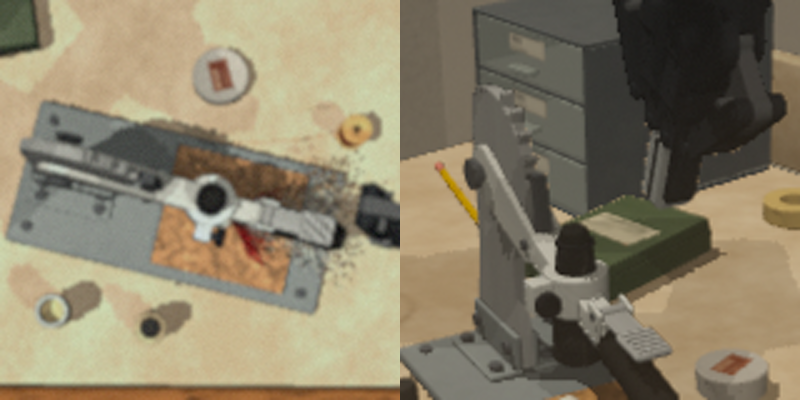

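The arm sits on its stop, the paddle has sprung back up (scene crop about (645,345)), and the bystanders haven't moved. Next is the button, at about (505.5,-20.5,140).

Run:
```python
from h import *
b=np.array([505.5,-20.5,0])
print(rel(np.array([480.5,-126.4,215]),rot(0)));print(rel(b+[0,0,190],rot(0)))
```

```text
[-17.2, 0.1, -0.0, 0.3, -5.7, -19.8]
[-17.2, 0.1, -0.0, 0.5, -102.2, 36.4]
```

steer_hand --increments '[[[-4,0,0],[0,-0.6,-2],0],[[-8.6,0,0],[0,-2,-1],0],[[-8.6,0,0],[0.05,-5,0.5],0],[[-8.6,0,0],[0.05,-8,2],0],[[-8.6,0,0],[0.05,-10.2,3.6],0],[[-8.6,0,0],[0.05,-10.2,3.6],0],[[-8.6,0,0],[0.05,-10.2,3.6],0]]'

```text
time: 9.85
tool_pos: [505.9, -21.8, 191.2]
tcp_rot: [180.0, 0.1, -13.2]
ft_force: [-0.9, -0.4, -0.0]
finger_gap: -0.1
grip_force: 0.0
```

Run:
```python
from h import *
print(rel(np.array([505.5,-20.5,143]),rot(0)))
```

```text
[0.0, 0.1, 0.0, -0.6, -1.2, 48.2]
```

Scaled: 49 mm is 4.9, 46 mm is 4.6.

steer_hand --increments '[[[0,0,0],[-0.05,-0.1,2],0],[[0,0,0],[-0.05,-0.1,3.8],0],[[0,0,0],[-0.05,-0.1,4.6],0],[[0,0,0],[-0.05,-0.1,4.9],0],[[0,0,0],[-0.05,-0.1,4.9],0]]'

```text
time: 10.48
tool_pos: [506.1, -20.6, 142.9]
tcp_rot: [-180.0, -0.0, -13.2]
ft_force: [0.8, 1.0, 0.1]
finger_gap: -0.4
grip_force: 0.0
```

steer_hand --increments '[[[0,0,0],[0,0,0.2],0],[[0,0,0],[0,0,0.4],0],[[0,0,0],[0,0,0.4],0],[[0,0,0],[0,0,0.4],0]]'

```text
time: 10.98
tool_pos: [506.3, -20.4, 139.1]
tcp_rot: [-180.0, -0.1, -13.2]
ft_force: [0.5, -0.3, 2.1]
finger_gap: -0.0
grip_force: 0.8
```

steer_hand --increments '[[[0,0,0],[0,0,0.1],0],[[0,0,0],[0,0,0.2],0],[[0,0,0],[0,0,0.2],0],[[0,0,0],[0,0,0.2],0]]'

```text
time: 11.48
tool_pos: [506.3, -20.4, 137.0]
tcp_rot: [-180.0, -0.0, -13.2]
ft_force: [2.0, 0.0, 3.7]
finger_gap: 0.1
grip_force: 1.7
```

Scaled: 2 mm is 0.2, 1 mm is 0.1.

steer_hand --increments '[[[0,0,0],[0,0,0.1],0],[[0,0,0],[0,0,0.2],0],[[0,0,0],[0,0,0.2],0],[[0,0,0],[0,0,0.2],0]]'

```text
time: 11.98
tool_pos: [506.4, -20.4, 135.6]
tcp_rot: [-180.0, -0.1, -13.2]
ft_force: [1.2, 0.8, 9.3]
finger_gap: -0.2
grip_force: 4.7
```

steer_hand --increments '[[[0,0,0],[0,0,0.1],0],[[0,0,0],[0,0,0.1],0],[[0,0,0],[0,0,0.1],0]]'

```text
time: 12.35
tool_pos: [506.6, -20.4, 135.4]
tcp_rot: [-180.0, -0.1, -13.2]
ft_force: [-3.4, 1.0, 13.9]
finger_gap: 0.4
grip_force: 7.7
```

Run:
```python
from h import *
import cv2
im=[]
for n,(y,x) in(("top",(180,250)),("scene",(150,220))):
    c=r.snapshot(n)["pixels"][y:y+160,x:x+160]
    im.append(cv2.resize(c,(400,400),interpolation=cv2.INTER_CUBIC))
cv2.imwrite("pics/c6.png",np.hstack(im));print(r.sense()["ft_force"],r.sense()["tool_pos"])
```

```text
[-2.10134059  1.49565511 14.72482477] [506.54050008 -20.41738865 135.36866949]
```

View pics/c6.png

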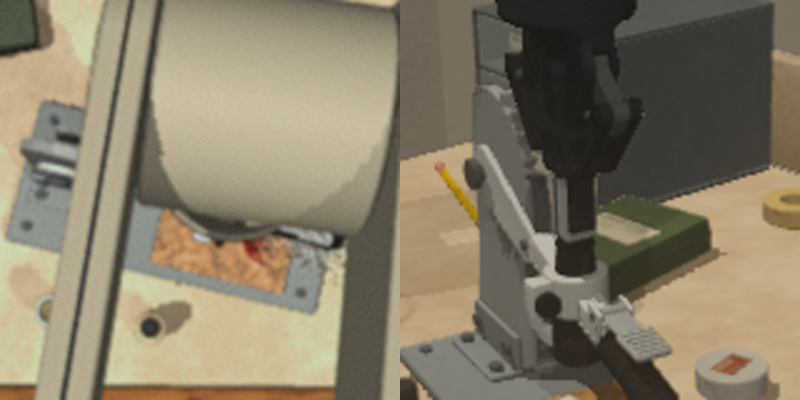

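The fingertips are centred on the button at scene crop (575,235), the paddle is up, and the arm is on its stop. Handing in.

```bash
python3 -c "
from bench import r
print(r.hand_in())"
```

```text
the job is handed in; nothing more can be done
None
```

I handed the job in at about 12 s: the arm is down on its stop, the paddle has sprung back up (I couldn't see the pawl itself), and the fingertips are still holding the lamp button fully down at about 14 N; the hand-in returned no verdict.

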